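# Lock the sauce pan into its dock

### The arm

A 7-joint arm with a two-finger parallel gripper is mounted at the origin on the work surface. World frame = base frame: x ahead of the robot, y to its left, z up, the work surface at z = 0. Lengths are in m, angles in degrees, forces in N, time in s.
With the tool pointing down it reaches from about 0.425 to 0.875 m from the base axis. Payload 4.7 kg.
Tool frame: the origin (TCP) lies between the finger pads; the fingertips stand env.tip_reach ahead of it and the grasp point (between the pads) lies 2 mm behind it (env.tip_reach is the distance from the TCP to the fingertips, in m); z points along the fingers, y is the line along which they close (so a half turn about z gives the same grasp; the last joint's range is limited). The gripper opens to 87 mm and grips with 3 to 60 N. Pads are 19 mm wide; open, the fingers measure 117 mm over their backs; the gripper's body (75 mm by 190 mm) begins 51 mm behind the grasp point.
Start: joints at [-69.952, 18.392, -4.016, 83.108, 1.295, 78.541, -3.26], TCP at [0.214, 0.614, 0.24] pointing down, gripper open.
Joint ranges: [-163.93, 163.93], [-17.29, 119.83], [-79.2, 71.16], [3.27, 140.29], [-89.18, 269.18], [5.43, 117.66], [-154.24, 154.24]. Speed limits (degrees/s): [147.25, 147.25, 180, 180, 180, 180, 180].

### API

Orientations are given as [roll, pitch, yaw] about the fixed x, y, z axes, in that order (R = Rz(yaw) Ry(pitch) Rx(roll)).
In Python, from cell import env gives the robot as it stands.
- The arm moves only by the tool creep_tool, called after ">>>" as a command line: name --argument value ..., lists and objects as JSON in quotes. Schema: {"type":"object","properties":{"offsets":{"type":"object","properties":{"dx":{"type":"array","items":{"type":"number"},"minItems":1,"maxItems":8},"dy":{"type":"array","items":{"type":"number"},"minItems":1,"maxItems":8},"dz":{"type":"array","items":{"type":"number"},"minItems":1,"maxItems":8},"yaw":{"type":"array","items":{"type":"number"},"minItems":1,"maxItems":8},"finger_gap":{"type":"array","items":{"type":"number"},"minItems":1,"maxItems":8}},"additionalProperties":false,"required":["dx","dy","dz","yaw","finger_gap"]},"grip_n":{"type":"number"},"only":{"type":"string"},"quiet":{"type":"boolean"},"lines":{"type":"string"}},"required":["offsets"],"additionalProperties":false}. offsets is an object with one list for each field, all of the same length, 1 to 8, a row being the entries at one place: dx, dy, dz (the shift in normalised numbers (1 is 0.5 m)), yaw (a turn about the tool's z in normalised numbers (1 is 60 degrees)), finger_gap (the finger opening in m); each row is the pose to reach, as a shift and turn from the pose commanded when the call began, along the tool's axes at that moment; what a row does not reach only later rows make up. A row lasts 1/12 s, in which the tool goes at most 0.0417 m and 7.16 degrees, less where a joint would pass 70% of its speed; a pose out of reach is approached as far as the arm can. The fingers move at their own pace and stop on an object; grip_n is the grip in N (left out, the last holds). Time passes only in rows, so rows that do not move let the fingers close. The tool returns the time, the measured TCP pose, the force, the opening and the grip force at its end. only (a regular expression) keeps the lines of the reply that match it, lines (a string "A,B") keeps lines A to B, and quiet returns only ok. No shift or turn number may pass 1 either way. Input that does not fit is refused with a message, and nothing moves.
- env.get_obs(): the state, without advancing time (a new reading comes with each control period).
- env.read_camera(name): name is "side" or "top"; returns a dict with "color" (384x512x3 uint8, blue, green, red), "fx", "fy", "cx", "cy" (pixels), "world_from_camera" (4x4, takes a point from camera to world coordinates). Camera axes: x right, y down, z forward; pixel columns grow to the right and rows downward; lengths in m; the calibration is good to about 2 mm. A picture is of the moment at which its call begins. There is no depth.
- env.sign_off(): hands the job in; it is judged then, once.
The state is a dict: "time_s": time; "qpos": joint angles; "joint_velocities": joint speeds; "effort": joint torques, N m; "tool_pos": TCP position; "tool_rot": TCP orientation; "force": force on the tool from outside, world axes, zero at the start; "wrist_torque": the same for the moment, N m; "grip_width": finger opening in m; "grasp_force": force on a finger pad.
Only numpy, scipy, OpenCV 4.12 (cv2) and the standard library are available. Lean on these libraries where they do the work, as an engineer would, in place of code of your own. Each camera call takes 0.05 s, during which the arm holds its last target. There are 200 camera calls.

### The job

Put the orange-lidded pan away in its dock: turn the red wing knob until it clicks open, slide the pan along the worktop (do not lift it) fully home against the back of the dock, then turn the knob back until it clicks shut behind the pan. Leave the bottles, jars, bowl, cup and buns standing where they are.

Things in the scene. Friction and masses are not known exactly. Their poses are not given: they have to be found in the camera images.
- dock: Aluminium pan dock, fixed to the worktop. Origin on the worktop (z 0) exactly where the centre of the pan's underside is when the pan is fully home; the pan slides in along the dock's +y, and at home its axes match the dock's. Two side guides, 26 mm high, inner faces at x = +-93 mm (5 mm play each side of the pan) from y = -51 to +54 mm.
- dock_stop (a point): Middle of the back stop face, 30 mm above the worktop, at y = +54 mm in the dock's frame: the face of the back housing, 236 mm wide, 80 mm deep, 120 mm high. The pan's leading long face touches it when fully home.
- dock_mouth (a point): Middle of the dock's open mouth, at y = -98 mm in the dock's frame, 26 mm above the worktop (the guides' top). From y = -51 mm out to here the guides flare to about 225 mm apart.
- latch (a joint): Red wing knob that turns the latch blade. Rad: 0 = locked (blade and marked wing end point along the dock's -x, across the mouth), 1.5 = open (along the dock's -y); grows counter-clockwise from above. A spring detent holds it on stops at 0 and 1.5: it resists with 0.5 N m at first (11 N at 45 mm radius), less later, and springs back until half way (0.75), then snaps on by itself.
- knob_axis (a point): On the knob's vertical axis at the wing's mid height, 106 mm above the worktop, at x = 120, y = -64 mm in the dock's frame. The wing is a straight red bar centred here, 120 mm long, 16 mm thick, 90 to 122 mm above the worktop, on a 52 mm round boss (88 to 100 mm). Push a wing end sideways or pinch the bar. The axes turn with the knob; the marked end is along its own -x.
- wing_end (a point): End face of the marked wing half (white stripe on top), 60 mm from the axis, 106 mm up. The steel blade lies right under this half: 66 mm long from the axis, 10 mm thick, 30 to 50 mm above the worktop. Locked, it stands 5 mm behind the seated pan. It sweeps a quarter circle outside the mouth between locked and open.
- pan: Steel pan with orange lid, a closed box 176 mm (its x) by 108 mm (its y) by 62 mm high, 0.4 to 0.7 kg, loose; origin at its underside's centre. Too wide to grip: push its long -y face. It starts outside the dock before the mouth, clear of the blade's sweep, turned up to 0.35 rad from the dock and up to 40 mm off its middle line.
- oil_bottle: Green oil bottle, 66 mm across, 240 mm high; origin at its underside's centre. Leave alone.
- ketchup_bottle: Red sauce bottle, 60 mm across, 180 mm high; origin at its underside's centre. Leave alone.
- spice_jar: Amber jar, 60 mm across, 90 mm high; origin at its underside's centre. Leave alone.
- mustard_jar: Yellow jar, 64 mm across, 80 mm high; origin at its underside's centre. Leave alone.
- steel_bowl: Small steel bowl, 110 mm across, 50 mm high; origin at its underside's centre. Leave alone.
- sugar_cup: Small white cup, 60 mm across, 60 mm high; origin at its underside's centre. Leave alone.
- bun1: Bun, 100 mm across, 40 mm high, on the green board (340 x 200 x 15 mm) to the robot's right. Origin at its underside's centre. Leave alone.
- bun2: Second bun, same size, on the same board. Leave alone.

How it is judged (in metres and radians):
On the way, in this order (a step that is already met when the one before it is completed fails the run):
1. the knob is clicked open (value of joint latch above 1.35 rad), for 0.2 s.
2. the pan is fully home in the dock while the knob is open (y of pan in the frame of dock between -0.007 and 0.006 m and x of pan in the frame of dock between -0.01 and 0.01 m and angle between the y axis of pan and the y axis of dock, either way round below 0.08 rad and height (world z) of pan below 0.006 m and value of joint latch above 1.2 rad), for 0.2 s.
At the end, for the whole second after the job is handed in: The pan stands flat, fully home in the dock (its centre within 7 mm of the home point along the slide and 10 mm across, within 0.08 rad of square), the knob has clicked shut (latch below 0.12 rad) and both are at rest (y of pan in the frame of dock between -0.007 and 0.006 m and x of pan in the frame of dock between -0.01 and 0.01 m and angle between the y axis of pan and the y axis of dock, either way round below 0.08 rad and height (world z) of pan below 0.006 m and value of joint latch below 0.12 rad and velocity of joint latch below 0.1 rad/s and linear speed of pan below 0.01 m/s); the robot touches nothing.
It fails at once if a bottle, jar, the bowl, the cup or a bun is shifted by more than 30 mm or knocked over (distance of any of oil_bottle, ketchup_bottle, spice_jar, mustard_jar, steel_bowl, sugar_cup, bun1, bun2 from where it was at the start of the episode above 0.03 m or angle between any of oil_bottle, ketchup_bottle, spice_jar, mustard_jar, steel_bowl, sugar_cup, bun1, bun2's own z axis and vertical above 0.5 rad).
It fails at once if the pan is lifted off the worktop by more than 20 mm (height (world z) of pan above 0.02 m).
It also fails if it takes over 72 s, if anything falls off the work surface, if the arm or the gripper's body presses on something with over 40 N, if the wrist force passes 120 N, or if a joint passes its speed limit or range.

## Working session

There is one attempt and no reset: what is moved stays moved. The work goes in short steps, Python scripts to look and compute and a tool call to move; the robot and the scene stay as the last step left them, time stands still between calls to the robot, and variables do not carry over. Pictures are saved under pics/ and viewed, at most 10 in all, crops included, and the job is handed in when it is done.

```bash
ls; mkdir -p pics
```

Run:
```python
from cell import env
import cv2,numpy as np
for n in("top","side"):
    c=env.read_camera(n); cv2.imwrite(f"pics/{n}0.png",c["color"]); print(n,c["fx"],c["fy"],c["cx"],c["cy"]); print(np.round(c["world_from_camera"],4).tolist())
o=env.get_obs(); print(o["tool_pos"],o["tool_rot"],env.tip_reach,o["time_s"])
```

```text
cell.py
pics
top 426.7302361875287 426.7302361875287 256.8764642935317 190.24991561607783
[[-0.0185, -0.9761, 0.2165, 0.3277], [-0.9998, 0.0187, -0.0014, -0.0955], [-0.0026, -0.2165, -0.9763, 1.2948], [0.0, 0.0, 0.0, 1.0]]
side 488.9976399185469 488.9976399185469 250.27631544326186 191.27422063842988
[[0.921, -0.1769, 0.3472, 0.0128], [-0.3892, -0.4581, 0.7992, -1.3655], [0.0177, -0.8711, -0.4907, 0.9027], [0.0, 0.0, 0.0, 1.0]]
[0.21407823 0.61325334 0.23856778] [-1.79902182e+02  4.70932994e-03  1.60762867e+02] 0.017 0.1
```

View pics/top0.png

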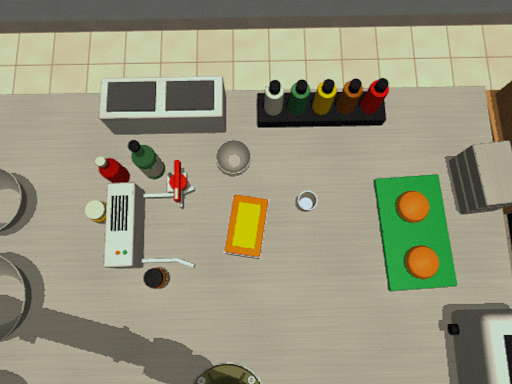

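View pics/side0.png

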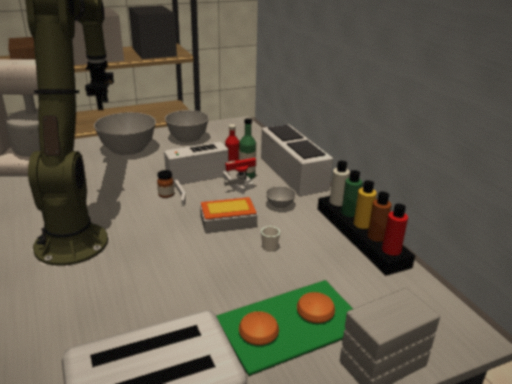

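The top view shows the dock housing at (120,225) with its mouth opening to the right (world −y). The knob is at (178,182), the pan at (246,226), the bowl at (233,157), the cup at (307,201), the ketchup and oil bottles at (113,170) and (147,160), and the amber jar at (156,278). The side view agrees.

Create h.py:
```python
import cv2,numpy as np
from cell import env
def cast(c,uv,z):
    T=c["world_from_camera"]; uv=np.atleast_2d(uv).astype(float)
    d=np.c_[(uv[:,0]-c["cx"])/c["fx"],(uv[:,1]-c["cy"])/c["fy"],np.ones(len(uv))]@T[:3,:3].T
    return T[:3,3]+d*((z-T[2,3])/d[:,2])[:,None]
def tri(c1,p1,c2,p2):
    A=[];b=[]
    for c,p in((c1,p1),(c2,p2)):
        o=c["world_from_camera"][:3,3]; d=cast(c,p,0)[0]-o; d/=np.linalg.norm(d); M=np.eye(3)-np.outer(d,d); A.append(M); b.append(M@o)
    return np.linalg.lstsq(np.vstack(A),np.hstack(b),rcond=None)[0]
def blob(c,lo,hi,roi):
    h=cv2.cvtColor(c["color"],cv2.COLOR_BGR2HSV); m=cv2.inRange(h,lo,hi)
    if lo[0]==0 and hi[0]<8: m|=cv2.inRange(h,(172,)+tuple(lo[1:]),(180,)+tuple(hi[1:]))
    k=np.zeros_like(m); x0,y0,x1,y1=roi; k[y0:y1,x0:x1]=m[y0:y1,x0:x1]
    return k
def big(m):
    return max(cv2.findContours(m,cv2.RETR_EXTERNAL,cv2.CHAIN_APPROX_NONE)[0],key=cv2.contourArea)
def rect(c,cnt,z):
    p=cast(c,cnt[:,0],z)[:,:2]*1000
    return cv2.minAreaRect(p.astype(np.float32))
```

Run:
```python
from h import *
t=env.read_camera("top"); s=env.read_camera("side")
lid=blob(t,(5,120,100),(35,255,255),(215,180,280,270)); L=big(lid); print("pan",rect(t,L,.062))
lidS=blob(s,(5,120,100),(35,255,255),(190,190,265,235)); LS=big(lidS)
cen=lambda q:np.array(cv2.moments(q)["m10"])/cv2.moments(q)["m00"]
def C(q): m=cv2.moments(q); return (m["m10"]/m["m00"],m["m01"]/m["m00"])
print("pan tri",tri(t,C(L),s,C(LS)))
k=blob(t,(0,150,90),(6,255,255),(160,150,200,215)); K=big(k); print("knob",rect(t,K,.12))
kS=blob(s,(0,150,90),(6,255,255),(220,155,262,185)); KS=big(kS); print("knob tri",tri(t,C(K),s,C(KS)))
h=cv2.cvtColor(t["color"],cv2.COLOR_BGR2GRAY)
cv2.imwrite("pics/crop.png",cv2.resize(t["color"][140:290,80:280],None,fx=4,fy=4,interpolation=cv2.INTER_CUBIC))
cv2.imwrite("pics/crops.png",cv2.resize(s["color"][110:240,150:310],None,fx=5,fy=4.6,interpolation=cv2.INTER_CUBIC))
for n,p in dict(bowl=(233,157),cup=(307,201),jar=(156,278)).items(): print(n,cast(t,p,.05))
```

```text
pan ((498.54046630859375, -64.35523986816406), (102.08466339111328, 171.05419921875), 80.13591766357422)
pan tri [ 0.49728247 -0.064       0.05773896]
knob ((623.1046142578125, 125.93588256835938), (117.33110046386719, 45.40876007080078), 1.462326169013977)
knob tri [0.6245845  0.12981613 0.11028754]
bowl [[ 0.70870721 -0.02662928  0.05      ]]
cup [[ 0.56821909 -0.24555994  0.05      ]]
jar [[0.35231992 0.19585785 0.05      ]]
```

View pics/crop.png

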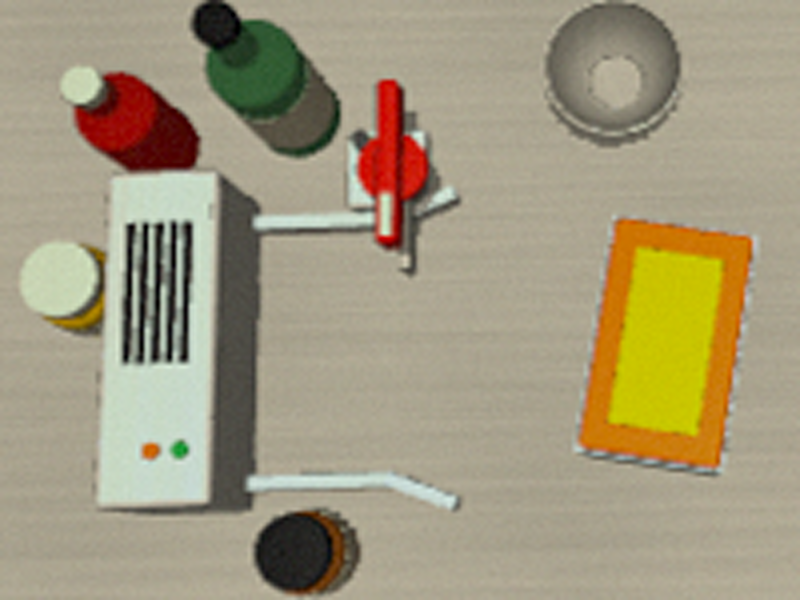

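View pics/crops.png

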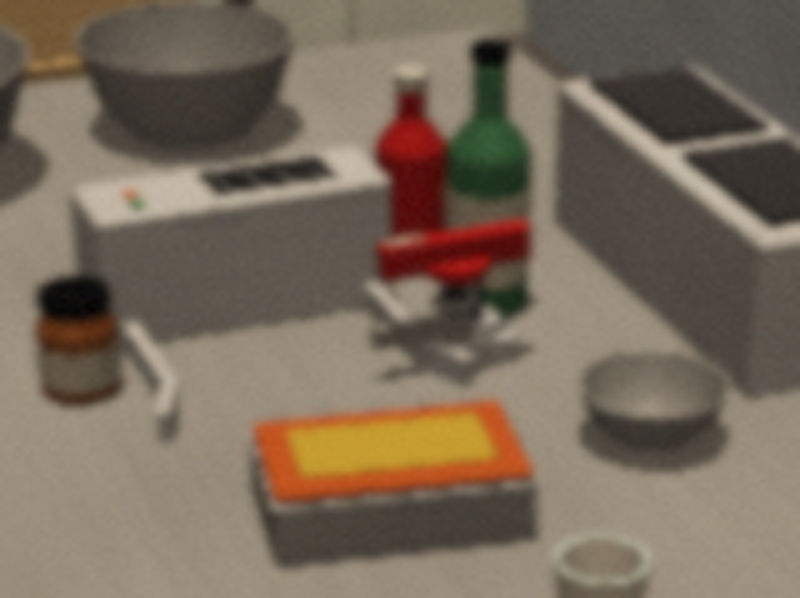

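The crops give housing top corners at crop pixels (112,173), (218,172), (208,505), (98,506). The guides run (255,222)–(375,220) and (248,484)–(385,480), the wing runs from (390,80) to (388,245) with its marked end towards the robot, and the pan sits at about (665,342).

Run:
```python
from h import *
t=env.read_camera("top")
f=lambda P:(np.array(P)+.5)/4-.5+[80,140]
H=cast(t,f([(112,173),(218,172),(208,505),(98,506)]),.12)[:,:2]; print("housing\n",H.round(4))
G=cast(t,f([(255,222),(375,220),(248,484),(385,480)]),.026)[:,:2]; print("guides\n",G.round(4))
g=cv2.cvtColor(t["color"],cv2.COLOR_BGR2GRAY); m=np.zeros_like(g); m[178:270,100:138]=(g[178:270,100:138]>185)*255
m=cv2.morphologyEx(m,cv2.MORPH_CLOSE,np.ones((9,9)))
r=rect(t,big(m),.12);print("housing rect",r)
k=blob(t,(0,150,90),(6,255,255),(160,150,200,215)); 
# bar ends
w=cast(t,f([(390,80),(388,245)]),.122)[:,:2];print("wing",w, w.mean(0))
# dock frame: yaw from housing long axis
d=(H[0]+H[1]-H[2]-H[3]);a=np.arctan2(d[1],d[0]);print("yaw H",np.degrees(a))
for i in(0,2):
  e=G[i]-G[i+1];print("yaw G",np.degrees(np.arctan2(e[1],e[0]))-90)
e=w[0]-w[1];print("yaw wing",np.degrees(np.arctan2(e[1],e[0])))
c=H.mean(0)
for yaw in(a,):
  R=np.array([[np.cos(yaw),-np.sin(yaw)],[np.sin(yaw),np.cos(yaw)]])
  print("origin H",c-R@[0,.094],"origin knob",w.mean(0)-R@[.12,-.064])
```

Run:
```python
from h import *
t=env.read_camera("top"); s=env.read_camera("side")
f=lambda P:(np.array(P)+.5)/4-.5+[80,140]
fs=lambda P:(np.array(P)+.5)/np.array([5,4.6])-.5+[150,110]
print("oil cap",tri(t,f((215,22)),s,fs((490,45))), "oil shoulder",cast(t,f((255,65)),.15))
print("ket cap",tri(t,f((84,86)),s,fs((411,68))), cast(t,f((84,86)),.18))
print("oil cap",cast(t,f((215,22)),.24))
print("oil label low end",cast(t,f((305,125)),.01))
```

```text
oil cap [0.6864978  0.22139746 0.24007159] oil shoulder [[0.68624173 0.21875881 0.15      ]]
ket cap [0.66218875 0.32449335 0.18500525] [[0.66419324 0.32627739 0.18      ]]
oil cap [[0.68767943 0.2211539  0.24      ]]
oil label low end [[0.68051448 0.21629279 0.01      ]]
```

The rows are not in the units I measure in: shifts go in shares of 0.5 m and turns go in shares of 60 degrees. I convert before sending: -0.487 m / 0.5 = -0.974, -0.301 m / 0.5 = -0.602, -19.2 degrees / 60 = -0.32.

>>> creep_tool --offsets '{"dx": [-0.488, -0.488, -0.488, -0.488, -0.974, -0.974, -0.974, -0.974], "dy": [-0.3, -0.3, -0.3, -0.3, -0.602, -0.602, -0.602, -0.602], "dz": [-0.12, -0.12, -0.12, -0.12, -0.12, -0.12, -0.12, -0.12], "yaw": [-0.32, -0.32, -0.32, -0.32, -0.32, -0.32, -0.32, -0.32], "finger_gap": [0, 0, 0, 0, 0, 0, 0, 0]}' --grip_n 10

```text
time_s: 1.02
tool_pos: [0.4227, 0.3565, 0.2847]
tool_rot: [180.0, 0.0, 180.0]
force: [1.1, 0.4, 0.5]
grip_width: 0.0414
grasp_force: 0.0
```

Scaled: -0.176 m / 0.5 = -0.352, -0.14 m / 0.5 = -0.28.

>>> creep_tool --offsets '{"dx": [-0.28, -0.28, -0.28, -0.28, -0.28, -0.28, -0.28, -0.28], "dy": [-0.352, -0.352, -0.352, -0.352, -0.352, -0.352, -0.352, -0.352], "dz": [0, 0, 0, 0, 0, 0, 0, 0], "yaw": [0, 0, 0, 0, 0, 0, 0, 0], "finger_gap": [0, 0, 0, 0, 0, 0, 0, 0]}'

```text
time_s: 1.68
tool_pos: [0.562, 0.1811, 0.2841]
tool_rot: [180.0, -0.0, 179.8]
force: [-0.6, 1.0, 0.8]
grip_width: 0.001
grasp_force: 0.0
```

Scaled: 0.172 m / 0.5 = 0.344, -0.013 m / 0.5 = -0.026.

>>> creep_tool --offsets '{"dx": [-0.026, -0.026, -0.026, -0.026, -0.026, -0.026, -0.026], "dy": [-0.024, -0.024, -0.024, -0.024, -0.024, -0.024, -0.024], "dz": [0.08, 0.16, 0.24, 0.3, 0.344, 0.344, 0.344], "yaw": [0, 0, 0, 0, 0, 0, 0], "finger_gap": [0, 0, 0, 0, 0, 0, 0]}'

```text
time_s: 2.27
tool_pos: [0.5731, 0.1719, 0.1115]
tool_rot: [-180.0, -0.1, -179.9]
force: [-0.9, 0.2, 0.0]
grip_width: 0.0002
grasp_force: 0.0
```

Run:
```python
from h import *
t=env.read_camera("top");s=env.read_camera("side")
cv2.imwrite("pics/p5.png",np.hstack([cv2.resize(t["color"][140:250,100:220],(400,367)),cv2.resize(s["color"][120:220,180:290],(400,367))]))
```

```text
(no output)
```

View pics/p5.png

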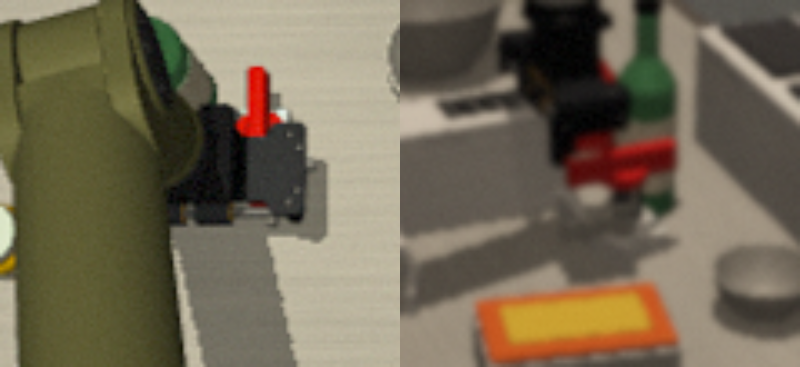

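The gripper stands behind the marked wing half (wing at (258,100) in the left crop), clear of the oil bottle. Next is the push along −y.

Scaled: -0.066 m / 0.5 = -0.132, -0.06 m / 0.5 = -0.12.

>>> creep_tool --offsets '{"dx": [0, 0, 0, 0, 0, 0, 0, -0.004], "dy": [-0.02, -0.04, -0.06, -0.076, -0.092, -0.108, -0.12, -0.132], "dz": [0, 0, 0, 0, 0, 0, 0, 0], "yaw": [0, 0, 0, 0, 0, 0, 0, 0], "finger_gap": [0, 0, 0, 0, 0, 0, 0, 0]}' --grip_n 30

```text
time_s: 3.03
tool_pos: [0.5768, 0.1027, 0.1132]
tool_rot: [180.0, 0.1, 179.9]
force: [-1.1, -0.4, -0.7]
grip_width: 0.0004
grasp_force: 0.0
```

Scaled: -0.13 m / 0.5 = -0.26, 0.12 m / 0.5 = 0.24.

>>> creep_tool --offsets '{"dx": [-0.012, -0.016, 0, 0.08, 0.08, 0.16, 0.24, 0.26], "dy": [-0.024, -0.028, 0, 0.04, 0.04, 0.04, 0, 0], "dz": [0, 0, 0, 0, -0.06, -0.18, -0.26, -0.26], "yaw": [0, 0, 0, 0, 0, 0, 0, 0], "finger_gap": [0, 0, 0, 0, 0, 0, 0, 0]}'

```text
time_s: 3.7
tool_pos: [0.4557, 0.1057, 0.2361]
tool_rot: [-180.0, 0.1, 179.9]
force: [-0.0, -0.6, 1.2]
grip_width: 0.0002
grasp_force: 0.0
```

Run:
```python
from h import *
t=env.read_camera("top");s=env.read_camera("side")
cv2.imwrite("pics/p6.png",np.hstack([cv2.resize(t["color"][140:250,100:220],(400,367)),cv2.resize(s["color"][120:220,180:290],(400,367))]))
k=blob(t,(0,150,90),(6,255,255),(140,150,210,215)); print(rect(t,big(k),.122))
```

```text
((618.7593994140625, 131.3618927001953), (116.20601654052734, 48.92715072631836), 72.63758850097656)
```

View pics/p6.png

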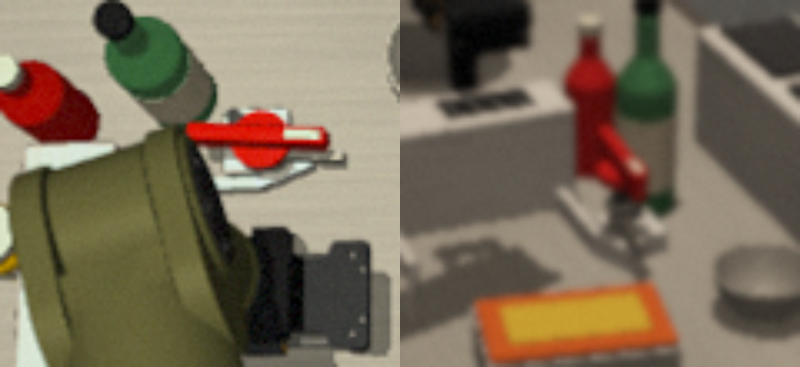

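The marked end of the wing (white stripe at (305,134)) now points along the dock's −y, so the knob is open. Next I go behind the pan with the gripper turned across and opened.

Scaled: -0.28 m / 0.5 = -0.56, -0.27 m / 0.5 = -0.54, 56 degrees / 60 = 0.9333.

```bash
python3 -c "
from cell import env;print(env.get_obs()['qpos'])"
```

```text
[-32.79057785  -4.93560766  15.72048172 108.72336597   1.26756093
  75.54189532  72.43923963]
```

>>> creep_tool --offsets '{"dx": [-0.068, -0.068, -0.068, -0.068, -0.068, -0.068, -0.068, -0.068], "dy": [-0.08, -0.16, -0.24, -0.32, -0.4, -0.48, -0.54, -0.56], "dz": [0, 0, 0, 0, 0, 0, 0, 0], "yaw": [0.1167, 0.2333, 0.35, 0.4667, 0.5833, 0.7, 0.8167, 0.9333], "finger_gap": [0.087, 0.087, 0.087, 0.087, 0.087, 0.087, 0.087, 0.087]}'

```text
time_s: 4.47
tool_pos: [0.4881, -0.1808, 0.2341]
tool_rot: [-179.9, 0.2, 123.1]
force: [0.3, 0.9, 0.3]
grip_width: 0.0459
grasp_force: 0.0
```

```bash
python3 -c "
from cell import env;print(env.get_obs()['qpos'])"
```

```text
[-15.41183027   2.24314373  33.80122115 102.97538343  -1.09977502
  75.10975008  51.72677624]
```

Scaled: 0.18 m / 0.5 = 0.36, 0.15 m / 0.5 = 0.3, 33 degrees / 60 = 0.55.

>>> creep_tool --offsets '{"dx": [0, 0, 0, 0, 0, 0, 0, 0], "dy": [0, 0, 0, 0, 0, 0, 0, 0], "dz": [0.06, 0.12, 0.18, 0.24, 0.3, 0.36, 0.36, 0.36], "yaw": [0.1167, 0.2333, 0.35, 0.4667, 0.55, 0.55, 0.55, 0.55], "finger_gap": [0.087, 0.087, 0.087, 0.087, 0.087, 0.087, 0.087, 0.087]}'

```text
time_s: 5.13
tool_pos: [0.4881, -0.1738, 0.053]
tool_rot: [-179.8, 0.0, 90.9]
force: [0.5, 0.5, 0.9]
grip_width: 0.0862
grasp_force: 0.0
```

Run:
```python
from h import *
t=env.read_camera("top")
L=big(blob(t,(5,120,100),(35,255,255),(215,170,290,280))); print("pan",rect(t,L,.062))
```

```text
pan ((498.33685302734375, -65.68089294433594), (104.3871078491211, 171.0672607421875), 80.3345718383789)
```

Scaled: 0.1 m / 0.5 = 0.2, 0.06 m / 0.5 = 0.12.

>>> creep_tool --offsets '{"dx": [0.04, 0.07, 0.1, 0.12, 0.14, 0.16, 0.18, 0.2], "dy": [0, 0, 0, 0, 0, 0, 0, 0], "dz": [0, 0, 0, 0, 0, 0, 0, 0], "yaw": [0, 0, 0, 0, 0, 0, 0, 0], "finger_gap": [0.087, 0.087, 0.087, 0.087, 0.087, 0.087, 0.087, 0.087]}'

```text
time_s: 5.85
tool_pos: [0.4886, -0.0741, 0.0552]
tool_rot: [179.9, 0.1, 90.9]
force: [0.5, -5.9, 3.1]
grip_width: 0.0868
grasp_force: 2.5
```

Run:
```python
from h import *
t=env.read_camera("top")
L=big(blob(t,(5,120,100),(35,255,255),(170,170,290,280))); print("pan",rect(t,L,.062))
cv2.imwrite("pics/p7.png",cv2.resize(t["color"][140:290,80:280],None,fx=4,fy=4))
```

```text
pan ((489.76043701171875, 18.813276290893555), (163.22930908203125, 38.26386260986328), 0.27133864164352417)
```

View pics/p7.png

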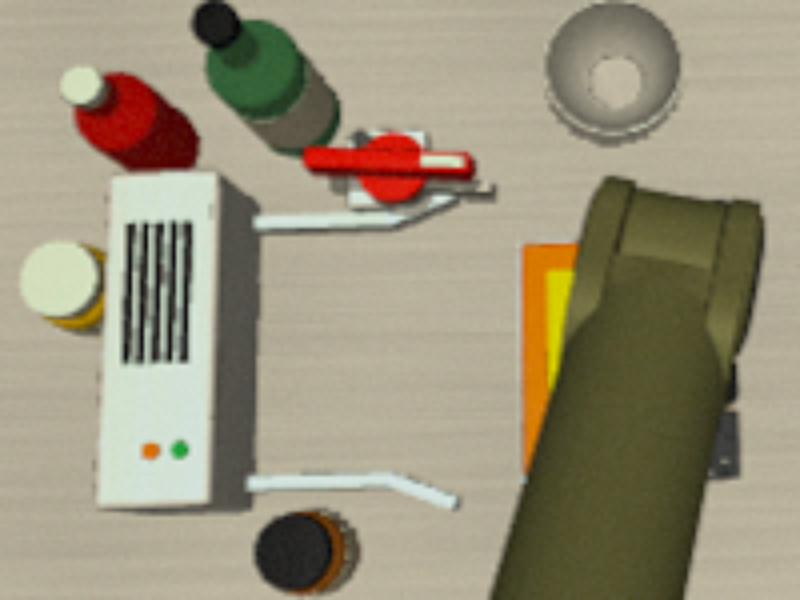

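The pan has been squared up, with its leading corner at crop pixel (522,244). I check its lateral offset.

Run:
```python
from h import *
t=env.read_camera("top")
f=lambda P:(np.array(P)+.5)/4-.5+[80,140]
print(cast(t,f([(522,244),(522,482)]),.06))
L=big(blob(t,(5,120,100),(35,255,255),(170,170,290,280)));p=cast(t,L[:,0],.062)[:,:2]; print(p.max(0),p.min(0))
```

```text
[[0.57285461 0.04113453 0.06      ]
 [0.39938027 0.04023599 0.06      ]]
[0.57133972 0.04420217] [0.40527823 0.0030072 ]
```

Scaled: 0.066 m / 0.5 = 0.132, 0.018 m / 0.5 = 0.036.

>>> creep_tool --offsets '{"dx": [0.02, 0.036, 0.052, 0.068, 0.084, 0.1, 0.116, 0.132], "dy": [0.004, 0.008, 0.013, 0.018, 0.023, 0.028, 0.033, 0.038], "dz": [0, 0, 0, 0, 0, 0, 0, 0], "yaw": [0, 0, 0, 0, 0, 0, 0, 0], "finger_gap": [0.087, 0.087, 0.087, 0.087, 0.087, 0.087, 0.087, 0.087]}'

```text
time_s: 6.62
tool_pos: [0.5058, -0.0062, 0.054]
tool_rot: [-180.0, -0.0, 91.0]
force: [-1.4, -3.3, 1.9]
grip_width: 0.087
grasp_force: 2.0
```

Run:
```python
from h import *
t=env.read_camera("top")
L=big(blob(t,(5,120,100),(35,255,255),(150,170,290,280)));p=cast(t,L[:,0],.062)[:,:2]; print(p.max(0),p.min(0))
for v in range(196,245,8):
  r=p[abs(cast(t,L[:,0],.062)[:,0]-0)>=0]
  q=L[L[:,0,1]==v][:,0]; 
  if len(q): print(cast(t,q[q[:,0].argmin()],.062)[0,:2].round(4))
```

```text
[0.58761428 0.10919952] [0.48394135 0.0972619 ]
[0.5876 0.1063]
[0.5636 0.1088]
[0.5398 0.1084]
[0.5162 0.108 ]
[0.4927 0.1076]
```

Scaled: 0.052 m / 0.5 = 0.104, -0.014 m / 0.5 = -0.028.

>>> creep_tool --offsets '{"dx": [-0.016, -0.02, -0.016, 0.008, 0.032, 0.056, 0.08, 0.104], "dy": [0, -0.028, -0.028, -0.028, -0.028, -0.028, -0.028, -0.028], "dz": [0, 0, 0, 0, 0, 0, 0, 0], "yaw": [0, 0, 0, 0, 0, 0, 0, 0], "finger_gap": [0.087, 0.087, 0.087, 0.087, 0.087, 0.087, 0.087, 0.087]}'

```text
time_s: 7.33
tool_pos: [0.4914, 0.0443, 0.0542]
tool_rot: [180.0, 0.0, 90.9]
force: [-0.5, -2.9, 0.7]
grip_width: 0.0869
grasp_force: 1.7
```

>>> creep_tool --offsets '{"dx": [0.02, 0.04, 0.06, 0.08, 0.1, 0.116, 0.128, 0.136], "dy": [0, 0, 0, 0, 0, 0, 0, 0], "dz": [0, 0, 0, 0, 0, 0, 0, 0], "yaw": [0, 0, 0, 0, 0, 0, 0, 0], "finger_gap": [0.087, 0.087, 0.087, 0.087, 0.087, 0.087, 0.087, 0.087]}'

```text
time_s: 8.0
tool_pos: [0.4898, 0.1137, 0.0542]
tool_rot: [-180.0, -0.0, 91.0]
force: [0.3, -3.7, 0.4]
grip_width: 0.087
grasp_force: 1.9
```

Run:
```python
from h import *
t=env.read_camera("top")
L=big(blob(t,(5,120,100),(35,255,255),(120,170,290,280)));p=cast(t,L[:,0],.062)[:,:2]; print(p.max(0),p.min(0))
for v in range(196,250,6):
  q=L[L[:,0,1]==v][:,0]
  if len(q): print(cast(t,q[q[:,0].argmin()],.062)[0,:2].round(4))
```

```text
[0.52205312 0.26556734] [0.51616374 0.26252036]
[0.5192 0.2656]
```

Now I press it slowly home, watching the force.

Scaled: 0.018 m / 0.5 = 0.036, 0.016 m / 0.5 = 0.032.

>>> creep_tool --offsets '{"dx": [0.008, 0.016, 0.022, 0.028, 0.032, 0.036, 0.036], "dy": [0, 0, 0, 0, 0, 0, 0], "dz": [0, 0, 0, 0, 0, 0, 0], "yaw": [0, 0, 0, 0, 0, 0, 0], "finger_gap": [0.087, 0.087, 0.087, 0.087, 0.087, 0.087, 0.087]}'

```text
time_s: 8.63
tool_pos: [0.4894, 0.1297, 0.0542]
tool_rot: [-180.0, 0.1, 90.9]
force: [-0.8, -5.2, 1.8]
grip_width: 0.087
grasp_force: 2.9
```

Scaled: 0.006 m / 0.5 = 0.012, 0.005 m / 0.5 = 0.01.

>>> creep_tool --offsets '{"dx": [0.004, 0.008, 0.01, 0.012, 0.012, 0.012], "dy": [0, 0, 0, 0, 0, 0], "dz": [0, 0, 0, 0, 0, 0], "yaw": [0, 0, 0, 0, 0, 0], "finger_gap": [0.087, 0.087, 0.087, 0.087, 0.087, 0.087]}'

```text
time_s: 9.13
tool_pos: [0.4894, 0.13, 0.0541]
tool_rot: [-179.9, 0.5, 90.8]
force: [-1.7, -16.8, 7.7]
grip_width: 0.0871
grasp_force: 8.8
```

Scaled: -0.17 m / 0.5 = -0.34, -0.13 m / 0.5 = -0.26.

>>> creep_tool --offsets '{"dx": [-0.04, -0.1, -0.16, -0.16, -0.16, -0.16, -0.16, -0.16], "dy": [0, 0, 0, 0, 0, 0, 0, 0], "dz": [0, 0, -0.02, -0.1, -0.18, -0.26, -0.34, -0.34], "yaw": [0, 0, 0, 0, 0, 0, 0, 0], "finger_gap": [0.087, 0.06, 0, 0, 0, 0, 0, 0]}'

```text
time_s: 9.8
tool_pos: [0.4952, 0.059, 0.2326]
tool_rot: [179.2, -0.4, 91.0]
force: [1.7, 0.6, 0.1]
grip_width: 0.0483
grasp_force: 0.0
```

Run:
```python
from h import *
t=env.read_camera("top");s=env.read_camera("side")
cv2.imwrite("pics/p8.png",np.hstack([cv2.resize(t["color"][140:290,80:230],(400,400)),cv2.resize(s["color"][110:220,160:280],(400,367)).copy() if 0 else cv2.resize(s["color"][110:230,160:280],(400,400))]))
L=big(blob(t,(5,120,100),(35,255,255),(120,185,290,258)));print("pan",rect(t,L,.062))
```

```text
pan ((465.2825622558594, 232.9119110107422), (96.11737060546875, 20.08305549621582), 2.333233118057251)
```

View pics/p8.png

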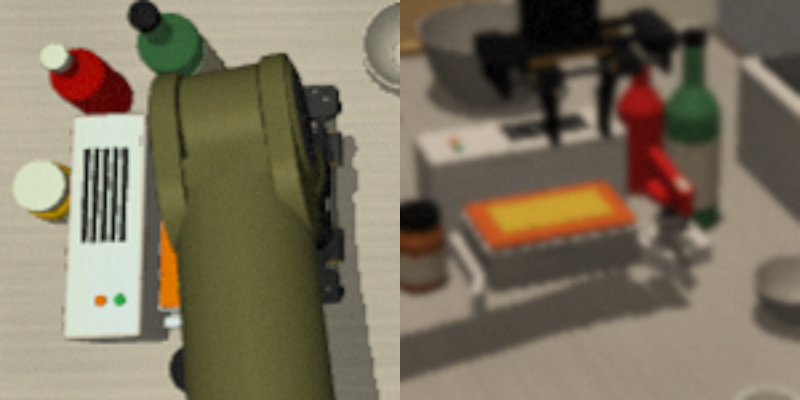

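The side crop shows the pan between the guides (lid at (550,215)) with the knob still open. I measure the pan pose from the side view.

Scaled: 0.173 m / 0.5 = 0.346, 0.14 m / 0.5 = 0.28.

>>> creep_tool --offsets '{"dx": [0.02, 0.04, 0.048, 0.048, 0.048, 0.048, 0.048], "dy": [0.12, 0.2, 0.28, 0.346, 0.346, 0.346, 0.346], "dz": [0, 0, 0, 0, 0.08, 0.08, 0.08], "yaw": [0, 0, 0, 0, 0, 0, 0], "finger_gap": [0, 0, 0, 0, 0, 0, 0]}'

```text
time_s: 10.48
tool_pos: [0.661, 0.0842, 0.1793]
tool_rot: [-179.5, 0.1, 91.0]
force: [-0.4, -0.0, 0.0]
grip_width: 0.0014
grasp_force: 0.0
```

Run:
```python
from h import *
t=env.read_camera("top");s=env.read_camera("side")
L=big(blob(s,(5,110,90),(35,255,255),(200,150,260,190)));print("panS",rect(s,L,.06))
L=big(blob(t,(5,120,100),(35,255,255),(138,185,290,258)));print("panT",rect(t,L,.062))
```

```text
panS ((529.0279541015625, 193.10838317871094), (126.40198516845703, 123.02378845214844), 88.17703247070312)
panT ((506.0699462890625, 228.49652099609375), (21.414594650268555, 40.85371398925781), 26.336109161376953)
```

Scaled: 0.067 m / 0.5 = 0.134, 0.06 m / 0.5 = 0.12.

>>> creep_tool --offsets '{"dx": [0, 0, 0, 0], "dy": [0.01, 0.01, 0.01, 0.01], "dz": [0.06, 0.12, 0.134, 0.134], "yaw": [0, 0, 0, 0], "finger_gap": [0, 0, 0, 0]}'

```text
time_s: 10.92
tool_pos: [0.6664, 0.084, 0.1162]
tool_rot: [-179.8, -0.0, 91.0]
force: [-0.7, 0.2, 0.4]
grip_width: 0.0002
grasp_force: 0.0
```

>>> creep_tool --offsets '{"dx": [0, 0, 0, 0, 0, 0, 0, 0.004], "dy": [-0.024, -0.048, -0.068, -0.088, -0.104, -0.12, -0.132, -0.144], "dz": [0, 0, 0, 0, 0, 0, 0, 0], "yaw": [0, 0, 0, 0, 0, 0, 0, 0], "finger_gap": [0, 0, 0, 0, 0, 0, 0, 0]}'

```text
time_s: 11.58
tool_pos: [0.5987, 0.0839, 0.1212]
tool_rot: [179.6, -0.1, 90.9]
force: [1.1, -1.4, 0.1]
grip_width: 0.0005
grasp_force: 0.3
```

Scaled: -0.14 m / 0.5 = -0.28, -0.018 m / 0.5 = -0.036.

>>> creep_tool --offsets '{"dx": [0.008, 0.02, 0.032, 0.032, -0.04, -0.12, -0.2, -0.28], "dy": [-0.012, -0.024, -0.036, -0.036, -0.036, -0.036, -0.036, -0.036], "dz": [0.008, 0.012, 0.012, 0.012, 0, 0, -0.08, -0.16], "yaw": [0, 0, 0, 0, 0, 0, 0, 0], "finger_gap": [0, 0, 0, 0, 0, 0, 0, 0]}'

```text
time_s: 12.25
tool_pos: [0.5785, -0.0364, 0.1751]
tool_rot: [-179.7, 0.0, 90.9]
force: [0.6, -1.0, -0.5]
grip_width: 0.0006
grasp_force: 0.0
```

>>> creep_tool --offsets '{"dx": [-0.08, -0.16, -0.24, -0.3, -0.3, -0.3], "dy": [0, 0, 0, 0, 0, 0], "dz": [-0.04, -0.08, -0.12, -0.12, -0.12, -0.12], "yaw": [0, 0, 0, 0, 0, 0], "finger_gap": [0, 0, 0, 0, 0, 0]}'

```text
time_s: 12.75
tool_pos: [0.5822, -0.1881, 0.2366]
tool_rot: [180.0, 0.1, 90.6]
force: [0.3, 0.5, 0.2]
grip_width: 0.0006
grasp_force: 0.0
```

Run:
```python
from h import *
t=env.read_camera("top");s=env.read_camera("side")
L=big(blob(s,(5,110,90),(35,255,255),(200,150,260,190)));print("panS",rect(s,L,.06))
L=big(blob(t,(5,120,100),(35,255,255),(136,185,200,258)));print("panT",rect(t,L,.062))
K=big(blob(t,(0,150,90),(6,255,255),(150,150,210,215)));print("knob",rect(t,K,.122))
cv2.imwrite("pics/p9.png",cv2.resize(t["color"][140:290,80:280],None,fx=4,fy=4))
```

```text
panS ((541.65869140625, 186.66326904296875), (144.78555297851562, 113.44632720947266), 72.20528411865234)
panT ((513.325927734375, 194.59872436523438), (190.35214233398438, 103.25567626953125), 1.3173518180847168)
knob ((621.2987670898438, 125.52565002441406), (119.73841857910156, 45.331443786621094), 1.4625425338745117)
```

View pics/p9.png

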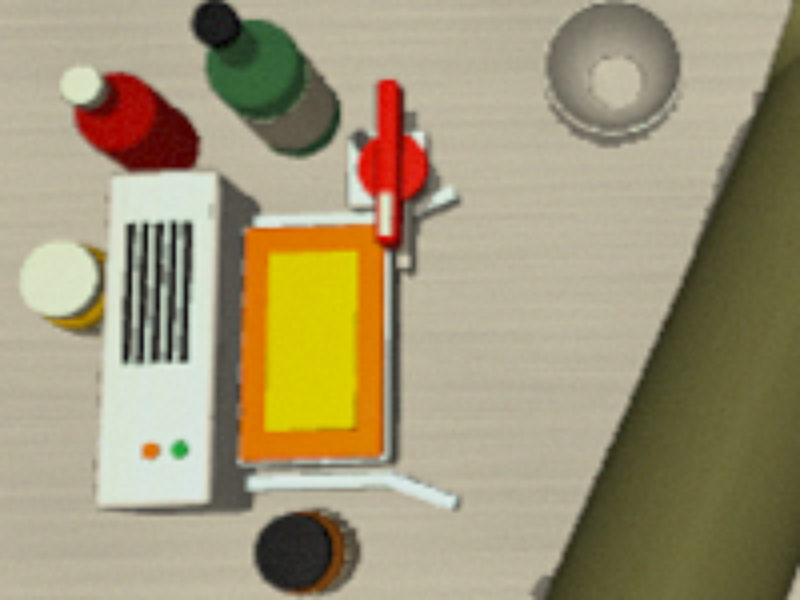

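The knob is back at its starting angle (wing (390,80)–(388,245)), and the pan is seated square in the dock with the blade behind it. I check the yellow panel's centre before signing off.

Run:
```python
from h import *
t=env.read_camera("top")
L=big(blob(t,(23,150,100),(35,255,255),(136,185,200,258)));print("panel",rect(t,L,.062))
o=env.get_obs();print(o["time_s"],np.abs(o["joint_velocities"]).max())
```

```text
panel ((504.35791015625, 194.910400390625), (130.40699768066406, 63.57136154174805), 1.5206323862075806)
12.9 0.7057129295108502
```

```bash
python3 -c "
from cell import env;print(env.sign_off())"
```

```text
the job is handed in; nothing more can be done
None
```

The job is handed in after about 13 s: the last pictures show the pan fully home in the dock and the knob clicked shut behind it, and the bottles, jars and bowl looked unmoved; the hand-in returned no verdict.

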